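# Put the spool clamps away by size

### The arm

A 6-joint arm with a two-finger parallel gripper is mounted at the origin on the work surface. World frame = base frame: x ahead of the robot, y to its left, z up, the work surface at z = 0. Lengths are in mm, angles in degrees, forces in N, time in s.
With the tool pointing down it reaches from about 375 to 825 mm from the base axis. Payload 5.5 kg.
Tool frame: the origin (TCP) lies between the finger pads; the fingertips stand 11 mm ahead of it and the grasp point (between the pads) lies 8 mm behind it (robot.tcp_to_tips is the distance from the TCP to the fingertips, in mm); z points along the fingers, y is the line along which they close (so a half turn about z gives the same grasp; the last joint's range is limited). The gripper opens to 85 mm and grips with 20 to 120 N. Pads are 22 mm wide; open, the fingers measure 114 mm over their backs; the gripper's body (76 mm by 85 mm) begins 54 mm behind the grasp point. The pads swing forward as they close: fully open they stand 13 mm farther back than shut.
Start: joints at [-67.036, 17.962, -2.699, 69.339, 0, 90], TCP at [234.089, -552.446, 242.299] pointing down, gripper open.
Joint ranges: [-152.73, 152.73], [-39.44, 99.34], [-58.76, 71.6], [-118.89, 123.64], [-81.53, 83.1], [-180, 180]. Speed limits (degrees/s): [136.94, 136.94, 172.46, 180, 180, 180].

### API

Orientations are given as [roll, pitch, yaw] about the fixed x, y, z axes, in that order (R = Rz(yaw) Ry(pitch) Rx(roll)).
In Python, from workcell import monitor, read_camera, camera_model, order, robot gives the robot as it stands. The module is installed in compiled form; this text tells all that it offers.
- The arm moves only by the tool arm_command, never from a script. Its argument "series" is a list of rows, each a list of 7 numbers: the shift along the tool's x, y, z in mm, then the turn, a rotation vector about the tool's x, y, z in rad, then the finger opening in mm, from 0 to 85.4. In form: [[tx, ty, tz, ax, ay, az, hand], ...]. A call has 1 to 12 rows; each row is the pose to reach, as a shift and turn from the pose commanded when the call began, along the tool's axes at that moment; what a row does not reach only later rows make up. A row lasts 1/8 s, in which the tool goes at most 62.5 mm and 10.7 degrees, less where a joint would pass 70% of its speed; a pose out of reach is approached as far as the arm can. A call with a gripper value outside its range is refused whole. The fingers move at their own pace and stop on an object; "grip_force" is the grip in N (left out, the last holds). Time passes only in rows, so rows that repeat a pose let the fingers close. It gives the time, the measured TCP pose, the force, the opening and the grip force at its end, in the units of the state.
- monitor.read_state(): the state, without advancing time (a new reading comes with each control period).
- read_camera(name): name is "side" or "top" or "wrist"; returns the picture (384x512x3 uint8, red, green, blue); there is no depth.
- camera_model(name): a dict with "fx", "fy", "cx", "cy" (pixels), "world_from_camera" (4x4, takes a point from camera to world coordinates); the wrist camera has in their place "mount" (4x4, takes a point from camera to tool coordinates, whose origin is the TCP and whose axes are the flange's). Camera axes: x right, y down, z forward; pixel columns grow to the right and rows downward; lengths in mm; the calibration is good to about 2 mm. A picture is of the moment at which its call begins: read the wrist's pose just before it. camera_model takes no time and is no camera call.
- order.hand_in(): hands the job in; it is judged then, once.
The state is a dict: "time": time; "joint_positions": joint angles; "dq": joint speeds; "joint_efforts": joint torques, N m; "ee_pos": TCP position; "tool_rot": TCP orientation; "wrist_force": force on the tool from outside, world axes, zero at the start; "torque": the same for the moment, N m; "finger_gap": finger opening in mm; "gripper_force": force on a finger pad.
Only numpy, scipy, OpenCV 4.12 (cv2) and the standard library are available. Lean on these libraries where they do the work, as an engineer would, in place of code of your own. Each camera call takes 0.05 s, during which the arm holds its last target. There are 200 camera calls.

### The job

The glue-up is finished: put the four spool clamps away, each standing upright on the floor of the tray of its own size, from the smallest clamp in the smallest tray up to the largest clamp in the largest tray. Set each one down rather than dropping it, do not knock any over, and leave the two plain round blanks standing where they are.

Things in the scene. Friction and masses are not known exactly. Their poses are not given: they have to be found in the camera images.
- clamp_s: the smallest spool clamp, loose, upright: two 24 mm beech discs one above the other on a 6 mm steel rod, small brass wing nut on top. Lower disc (with cork face) 0 to 21 mm high, bare rod to 35, upper disc's cork to 38, its wood 38 to 56 mm (grip its rim), nut narrower than the discs, rod top 72 mm. Origin: centre of the underside; z up; yaw does not matter. 40 to 280 g
- clamp_m: the second smallest spool clamp, loose, upright: two 34 mm beech discs one above the other on a 6 mm steel rod, small brass wing nut on top. Lower disc (with cork face) 0 to 21 mm high, bare rod to 39, upper disc's cork to 42, its wood 42 to 60 mm (grip its rim), nut narrower than the discs, rod top 76 mm. Origin: centre of the underside; z up; yaw does not matter. 40 to 280 g
- clamp_l: the second largest spool clamp, loose, upright: two 44 mm beech discs one above the other on a 6 mm steel rod, small brass wing nut on top. Lower disc (with cork face) 0 to 21 mm high, bare rod to 43, upper disc's cork to 46, its wood 46 to 64 mm (grip its rim), nut narrower than the discs, rod top 80 mm. Origin: centre of the underside; z up; yaw does not matter. 40 to 280 g
- clamp_xl: the largest spool clamp, loose, upright: two 54 mm beech discs one above the other on a 6 mm steel rod, small brass wing nut on top. Lower disc (with cork face) 0 to 21 mm high, bare rod to 47, upper disc's cork to 50, its wood 50 to 68 mm (grip its rim), nut narrower than the discs, rod top 84 mm. Origin: centre of the underside; z up; yaw does not matter. 40 to 280 g
- tray_s: the smallest square plywood tray, open on top, fixed to the bench: 48 x 48 mm inside, walls 5 mm thick (58 mm outside), 20 mm high, its inner floor 5 mm above the bench. Origin: centre of the underside on the bench; x and y along its sides, z up. Empty at the start
- tray_m: the second smallest square plywood tray, open on top, fixed to the bench: 58 x 58 mm inside, walls 5 mm thick (68 mm outside), 20 mm high, its inner floor 5 mm above the bench. Origin: centre of the underside on the bench; x and y along its sides, z up. Empty at the start
- tray_l: the second largest square plywood tray, open on top, fixed to the bench: 68 x 68 mm inside, walls 5 mm thick (78 mm outside), 20 mm high, its inner floor 5 mm above the bench. Origin: centre of the underside on the bench; x and y along its sides, z up. Empty at the start
- tray_xl: the largest square plywood tray, open on top, fixed to the bench: 78 x 78 mm inside, walls 5 mm thick (88 mm outside), 20 mm high, its inner floor 5 mm above the bench. Origin: centre of the underside on the bench; x and y along its sides, z up. Empty at the start
- blank_thin: a plain solid beech cylinder (turning blank) of 30 mm diameter, 62 mm high, with no rod or nut, standing upright and loose; it is to stay where it stands. Origin: centre of the underside, z up
- blank_thick: a plain solid beech cylinder (turning blank) of 42 mm diameter, 62 mm high, with no rod or nut, standing upright and loose; it is to stay where it stands. Origin: centre of the underside, z up
There are look-alikes about, which are no part of the job. Leave any blue or green look-alike of the clamp_xl alone.

How it is judged (in metres and radians):
At the end, for the whole second after the job is handed in: Each spool clamp stands upright (within 0.1 rad) and at rest on the floor of the tray of its own size rank: its underside 2 to 9 mm above the tray's underside and within 20 mm of the tray's centre (anywhere inside fits). Both plain blanks stand upright within 15 mm of where they began (horizontal distance between clamp_s and tray_s below 0.02 m and z of clamp_s in the frame of tray_s between 0.002 and 0.009 m and angle between each of clamp_s, clamp_m, clamp_l, clamp_xl, blank_thin, blank_thick's own z axis and vertical below 0.1 rad and linear speed of each of clamp_s, clamp_m, clamp_l, clamp_xl, blank_thin, blank_thick below 0.02 m/s and angular speed of each of clamp_s, clamp_m, clamp_l, clamp_xl below 0.2 rad/s and horizontal distance between clamp_m and tray_m below 0.02 m and z of clamp_m in the frame of tray_m between 0.002 and 0.009 m and horizontal distance between clamp_l and tray_l below 0.02 m and z of clamp_l in the frame of tray_l between 0.002 and 0.009 m and horizontal distance between clamp_xl and tray_xl below 0.02 m and z of clamp_xl in the frame of tray_xl between 0.002 and 0.009 m and distance of each of blank_thin, blank_thick from where it was at the start of the episode below 0.015 m); the robot touches nothing.
It fails at once if a spool clamp is knocked or laid over (more than 40 degrees) (angle between any of clamp_s, clamp_m, clamp_l, clamp_xl's own z axis and vertical above 0.7 rad).
It fails at once if a spool clamp is dropped (falls free of the fingers by more than about 25 mm) ((linear speed of clamp_s above 0.7 m/s and contact force between clamp_s and the fingers below 0.2 N) or (linear speed of clamp_m above 0.7 m/s and contact force between clamp_m and the fingers below 0.2 N) or (linear speed of clamp_l above 0.7 m/s and contact force between clamp_l and the fingers below 0.2 N) or (linear speed of clamp_xl above 0.7 m/s and contact force between clamp_xl and the fingers below 0.2 N)).
It fails at once if a plain blank is moved more than 15 mm (distance of any of blank_thin, blank_thick from where it was at the start of the episode above 0.015 m).
It also fails if it takes over 118 s, if anything falls off the work surface, if the arm or the gripper's body presses on something with over 40 N, if the wrist force passes 120 N, or if a joint passes its speed limit or range.

## Working session

There is one attempt and no reset: what is moved stays moved. The work goes in short steps, Python scripts to look and compute and a tool call to move; the robot and the scene stay as the last step left them, time stands still between calls to the robot, and variables do not carry over. Pictures are saved under pics/ and viewed, at most 14 in all, crops included, and the job is handed in when it is done.

Besides the shell and the picture viewer there is one more tool, called after ">>>" by a JSON object that holds its "op" and its "data". arm_command: Moves the arm, as the interface text tells. Its arguments: {"type":"object","properties":{"series":{"type":"array","items":{"type":"array","items":{"type":"number"}}},"grip_force":{"type":"number"}},"required":["series"]}

```bash
mkdir -p pics
python3 - <<'E'
from workcell import monitor, read_camera, camera_model, order, robot
import cv2,numpy as np
for n in ["top","side"]:
    im=read_camera(n); cv2.imwrite(f"pics/{n}0.png",im[:,:,::-1])
    m=camera_model(n); print(n,m["fx"],m["fy"],m["cx"],m["cy"]); print(np.round(m["world_from_camera"],4).tolist())
print(np.round(camera_model("wrist")["mount"],3).tolist(),camera_model("wrist")["fx"])
print(monitor.read_state())
E
```

```text
top 400.7471372009211 400.7471372009211 262.1799395528423 195.9518434337933
[[0.0155, -0.9833, 0.1812, 307.4141], [-0.9998, -0.0172, -0.0078, -1.1436], [0.0108, -0.1811, -0.9834, 1018.8866], [0.0, 0.0, 0.0, 1.0]]
side 445.09969677572474 445.09969677572474 245.6401057496875 196.0777923415451
[[-0.8168, -0.3655, 0.4463, -40.181], [-0.5767, 0.4992, -0.6467, 760.1953], [0.0136, -0.7856, -0.6185, 774.4341], [0.0, 0.0, 0.0, 1.0]]
[[-0.002, -0.958, -0.288, 73.745], [1.0, -0.002, -0.001, -1.275], [0.0, -0.288, 0.958, -132.205], [0.0, 0.0, 0.0, 1.0]] 268.6693825852325
{'time': 0.1, 'joint_positions': array([-6.70354258e+01,  1.80012858e+01, -2.74626089e+00,  6.93396216e+01,
        1.91388312e-03,  9.00001488e+01]), 'dq': array([-0.01306796, -0.0598685 ,  0.16831871, -0.03881365, -0.07336617,
       -0.0018995 ]), 'joint_efforts': array([-5.92379547e-04, -5.40765631e+01,  3.40541911e+01,  1.12540042e-02,
       -4.76607545e-05, -8.75751567e-06]), 'ee_pos': array([ 233.91910659, -552.00021649,  241.52589554]), 'tool_rot': array([-1.79912832e+02, -1.91365458e-03,  2.29644225e+01]), 'wrist_force': array([-0.60301749, -1.07411401, -0.48201132]), 'torque': array([ 0.02300045, -0.03109842, -0.0049057 ]), 'gripper_force': 0.0, 'finger_gap': 85.21083386762533}
```

View pics/top0.png

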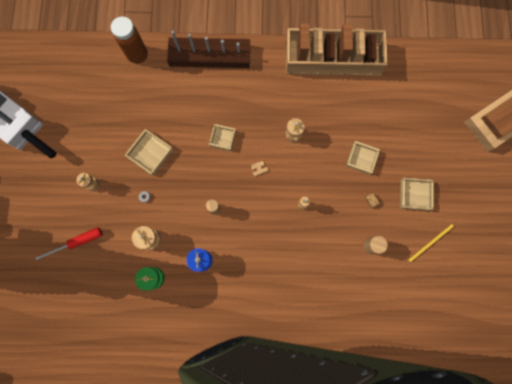

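View pics/side0.png

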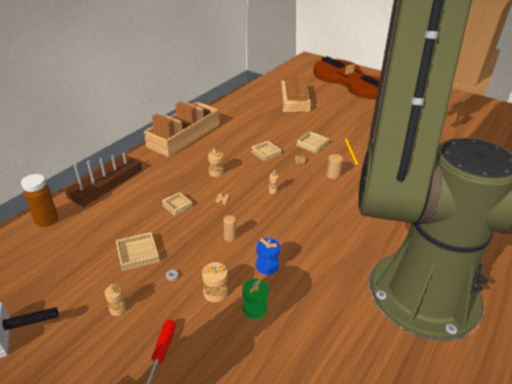

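Top view: clamps at about (86,182), (295,130), (305,203) and (145,238). Blanks are at (211,206) and (377,245). Trays are at (150,151), (222,137), (364,157) and (418,194). The blue and green look-alikes are at (199,260) and (149,279). I'll enlarge the view to get finer pixel positions.

Run:
```python
import cv2
im=cv2.imread("pics/top0.png")
a=cv2.resize(im[105:265,70:230],None,fx=5,fy=5,interpolation=cv2.INTER_CUBIC)[:600]
b=cv2.resize(im[110:260,280:440],None,fx=4,fy=4,interpolation=cv2.INTER_CUBIC)
a=cv2.resize(im[110:260,70:230],None,fx=4,fy=4,interpolation=cv2.INTER_CUBIC)
cv2.imwrite("pics/a.png",a);cv2.imwrite("pics/b.png",b)
```

```text
(no output)
```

View pics/a.png

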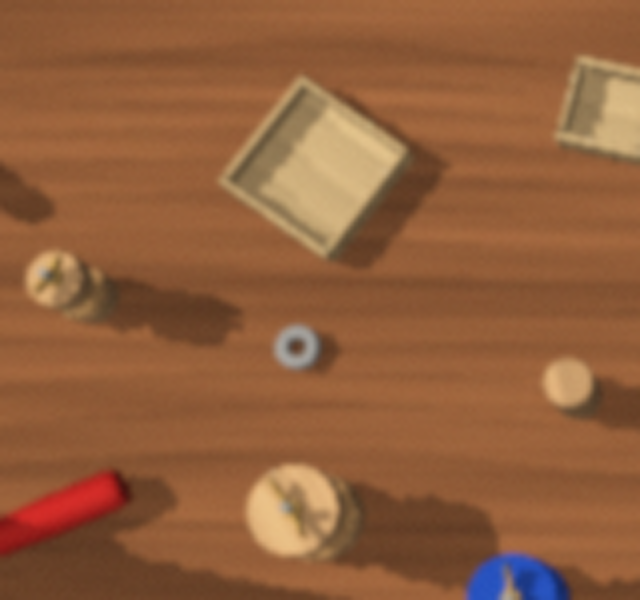

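View pics/b.png

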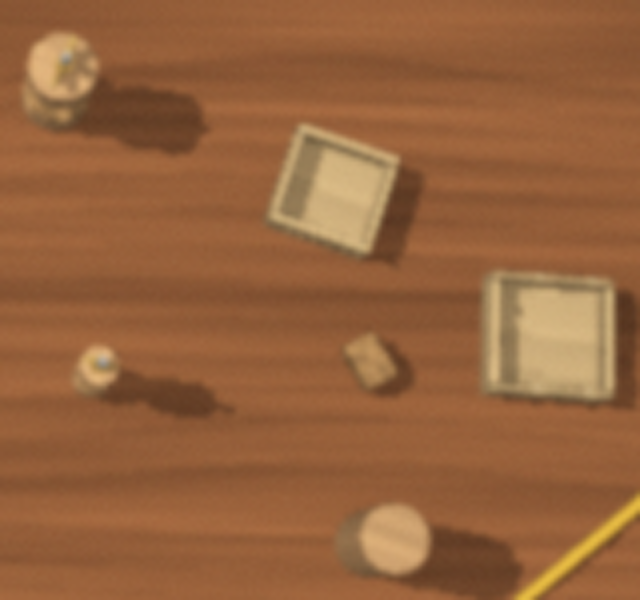

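```bash
cat > h.py <<'E'
from workcell import monitor, read_camera, camera_model
import numpy as np
from scipy.spatial.transform import Rotation as R
def ray(m,T,u,v,z):
    d=T[:3,:3]@np.array([(u-m["cx"])/m["fx"],(v-m["cy"])/m["fy"],1]); o=T[:3,3]
    return (o+d*(z-o[2])/d[2])[:2].round(1)
def top(u,v,z):
    m=camera_model("top"); return ray(m,np.array(m["world_from_camera"]),u,v,z)
def wristT(s):
    T=np.eye(4);T[:3,:3]=R.from_euler("xyz",s["tool_rot"],degrees=True).as_matrix();T[:3,3]=s["ee_pos"]
    return T@np.array(camera_model("wrist")["mount"])
def wrist(T,u,v,z): return ray(camera_model("wrist"),T,u,v,z)
E
python3 - <<'E'
from h import *
a=lambda x,y:(70+x/4-.375,110+y/4-.375)
b=lambda x,y:(280+x/4-.375,110+y/4-.375)
for n,p,z in [("m",a(55,279),60),("xl",a(294,511),68),("thin",a(568,384),62),("trayxl",a(316.5,167.5),20),
 ("trays",(222.5,137.5),20),("l",b(62,68),64),("s",b(99,368),56),("traym",b(335,190),20),("trayl",b(549,336),20),("thick",b(395,539),62),("blue",(199,259),68),("green",(148,278),68)]:
    print(n,top(*p,z))
for c in [(303,78),(412,154),(330,257),(221,181)]: print(top(*a(*c),20))
E
```

```text
m [517.6 428.1]
xl [378.3 270.8]
thin [457.9 113. ]
trayxl [603.  285.3]
trays [644.3  96.6]
l [661.4 -88.5]
s [ 472.6 -111.9]
traym [ 598.3 -269.3]
trayl [ 504.4 -403.1]
thick [ 371.3 -287.3]
blue [330.  136.9]
green [284.6 253. ]
[663.3 298.1]
[613.2 224.4]
[543.9 272.8]
[592.8 346. ]
```

>>> {"op": "arm_command", "data": {"series": [[35,-28,4,0,0,0.035,85],[75,-60,8,0,0,0.075,85],[120,-95,13,0,0,0.12,85],[165,-131,18,0,0,0.165,85],[210,-167,23,0,0,0.21,85],[255,-203,27,0,0,0.255,85],[300,-239,32,0,0,0.3,85],[340,-271,36,0,0,0.345,85],[370,-295,40,0,0,0.38,85],[391.8,-312.3,42.3,0,0,0.4008,85],[391.8,-312.3,42.3,0,0,0.4008,85],[391.8,-312.3,42.3,0,0,0.4008,85]]}}

```text
time: 1.6
ee_pos: [472.5, -112.4, 199.8]
tool_rot: [180.0, 0.0, 0.0]
wrist_force: [-1.2, 0.4, 0.7]
finger_gap: 85.0
gripper_force: 0.0
```

Run:
```python
from h import *
import cv2
s=monitor.read_state(); T=wristT(s); np.save("T1.npy",T)
im=read_camera("wrist"); cv2.imwrite("pics/w1.png",im[:,:,::-1])
print(s["time"],s["ee_pos"],s["tool_rot"]); m=camera_model("wrist")
for n,p in {"s":(472.6,-111.9,56),"tips":(472.6,-111.9,45)}.items():
    q=np.linalg.inv(T)@np.array([*p,1]); print(n,m["fx"]*q[0]/q[2]+m["cx"],m["fy"]*q[1]/q[2]+m["cy"])
```

```text
1.6 [ 472.53859047 -112.39354475  199.80646866] [1.79981869e+02 4.39667583e-02 1.35446611e-02]
s 257.63626625858683 182.98734615301868
tips 257.6001461446098 180.4236301286319
```

View pics/w1.png

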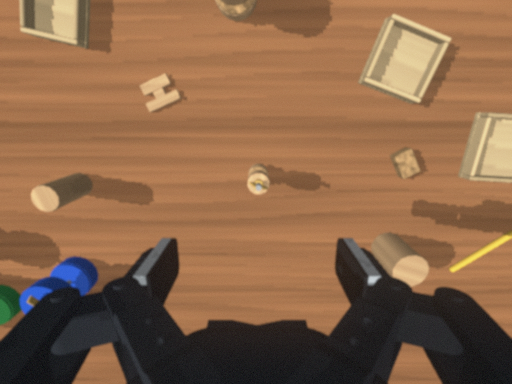

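The wrist view agrees with the top-camera estimate: clamp_s's disc is at about (258,182), against a predicted (258,183). I'm going down to grip it.

>>> {"op": "arm_command", "data": {"series": [[0,0,25,0,0,0,60],[0,0,60,0,0,0,60],[0,0,100,0,0,0,60],[0,0,130,0,0,0,60],[0,0,150,0,0,0,60],[0,0,159,0,0,0,60],[0,0,159,0,0,0,40],[0,0,159,0,0,0,18],[0,0,159,0,0,0,18],[0,0,159,0,0,0,18],[0,0,159,0,0,0,18],[0,0,159,0,0,0,18]], "grip_force": 40}}

```text
time: 3.15
ee_pos: [473.9, -112.4, 41.9]
tool_rot: [179.9, -0.1, 0.0]
wrist_force: [-1.0, -1.3, 6.2]
finger_gap: 22.9
gripper_force: 39.5
```

>>> {"op": "arm_command", "data": {"series": [[0,0,-15,0,0,0,18],[0,0,-40,0,0,0,18],[0,0,-65,0,0,0,18],[10,-12,-80,0,0,0,18],[32,-39,-80,0,0,0,18],[60,-73,-80,0,0,0,18],[90,-110,-80,0,0,0,18],[120,-146,-80,0,0,0,18],[145,-177,-80,0,0,0,18],[162,-198,-80,0,0,0,18],[171,-209,-80,0,0,0,18],[171,-209,-80,0,0,0,18]]}}

```text
time: 4.65
ee_pos: [646.9, 57.6, 121.1]
tool_rot: [-178.0, 0.1, 4.2]
wrist_force: [-0.5, -0.2, -1.0]
finger_gap: 23.0
gripper_force: 39.3
```

Run:
```python
from h import *
import cv2
s=monitor.read_state(); T=wristT(s); np.save("T2.npy",T)
im=read_camera("wrist"); cv2.imwrite("pics/w2.png",im[:,:,::-1])
print(s["ee_pos"],s["tool_rot"],s["finger_gap"],s["gripper_force"])
```

```text
[646.86137759  57.55471364 121.13954586] [-1.78008193e+02  8.22179880e-02  4.16109570e+00] 23.019731547445367 39.32785391807556
```

View pics/w2.png

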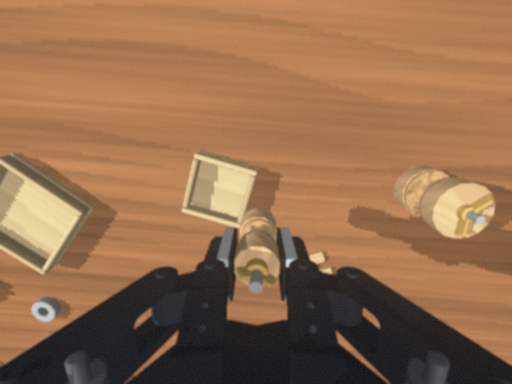

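The clamp is held and tray_s shows at about (220,187). The arm hasn't arrived yet (y is 58 against 97), so I'll hold the target a bit longer.

>>> {"op": "arm_command", "data": {"series": [[0,0,0,0,0,0,18],[0,0,0,0,0,0,18]]}}

```text
time: 4.95
ee_pos: [646.3, 56.8, 121.2]
tool_rot: [-178.0, 0.1, 4.1]
wrist_force: [0.7, -0.6, -1.2]
finger_gap: 22.7
gripper_force: 39.3
```

Run:
```python
from h import *
s=monitor.read_state(); print(s["ee_pos"],s["tool_rot"],s["joint_positions"],s["dq"])
T=np.load("T2.npy")
print([wrist(T,*p,20) for p in [(201,151),(257,169),(240,227),(182,210)]])
```

```text
[646.31069917  56.80985928 121.18099649] [-1.78013639e+02  8.10949633e-02  4.10157497e+00] [  4.04410304  27.07674661  -5.5989073   57.40743427   1.98627828
 179.94249358] [ 0.12545723  0.10665359  0.21031039 -0.01076064  0.04402956 -0.02095409]
[array([682.8, 114. ]), array([670.7,  64.1]), array([613.6,  76.2]), array([626.2, 131.3])]
```

Joint 6 hit its 180° limit at yaw 0. I'll carry at yaw 90 instead.

>>> {"op": "arm_command", "data": {"series": [[0,0,0,0,0,-0.1,18],[0,0,0,0,0,-0.25,18],[0,0,0,0,0,-0.4,18],[0,0,0,0,0,-0.55,18],[0,0,0,0,0,-0.7,18],[0,0,0,0,0,-0.85,18],[0,0,0,0,0,-1.0,18],[0,0,0,0,0,-1.15,18],[0,0,0,0,0,-1.3,18],[0,0,0,0,0,-1.42,18],[0,0,0,0,0,-1.5,18],[0,0,0,0,0,-1.5,18]]}}

```text
time: 6.45
ee_pos: [646.6, 57.0, 121.1]
tool_rot: [-179.8, -2.0, 90.0]
wrist_force: [-0.5, 0.1, -1.0]
finger_gap: 22.6
gripper_force: 39.3
```

>>> {"op": "arm_command", "data": {"series": [[6,0,0,-0.001,-0.01,0,18],[18,0,0,-0.002,-0.02,0,18],[30,0,0,-0.0035,-0.035,0,18],[39.5,0,0,-0.0035,-0.035,0,18],[39.5,0,0,-0.0035,-0.035,0,18],[39.5,0,0,-0.0035,-0.035,0,18]]}}

```text
time: 7.2
ee_pos: [646.7, 96.7, 122.3]
tool_rot: [-180.0, 0.0, 90.1]
wrist_force: [-0.3, -0.6, -0.9]
finger_gap: 22.6
gripper_force: 39.3
```

>>> {"op": "arm_command", "data": {"series": [[0,0,12,0,0,0,18],[0,0,32,0,0,0,18],[0,0,52,0,0,0,18],[0,0,65,0,0,0,18],[0,0,71,0,0,0,18],[0,0,74,0,0,0,18],[0,0,75,0,0,0,18],[0,0,75,0,0,0,18],[0,0,75,0,0,0,28],[0,0,75,0,0,0,40],[0,0,75,0,0,0,60],[0,0,75,0,0,0,60]]}}

```text
time: 8.7
ee_pos: [646.8, 96.7, 47.5]
tool_rot: [-180.0, 0.0, 90.1]
wrist_force: [-0.6, 0.0, 0.2]
finger_gap: 60.0
gripper_force: 0.0
```

>>> {"op": "arm_command", "data": {"series": [[0,0,-20,0,0,0,60],[0,0,-55,0,0,0,70],[0,0,-90,0,0,0,85],[-20,1,-110,0,0,0,85],[-55,4,-123,0,0,0,85],[-95,7,-123,0,0,0,85],[-135,10,-123,0,0,0,85],[-165,13,-123,0,0,0,85],[-180,14,-123,0,0,0,85],[-185,14.6,-123,0,0,0,85],[-185,14.6,-123,0,0,0,85]]}}

```text
time: 10.07
ee_pos: [661.6, -87.6, 170.4]
tool_rot: [-180.0, -0.0, 90.1]
wrist_force: [-0.3, 0.8, -0.3]
finger_gap: 84.9
gripper_force: 0.0
```

Run:
```python
from h import *
import cv2
print("l from w2",wrist(np.load("T2.npy"),457,208,64))
s=monitor.read_state(); T=wristT(s); np.save("T3.npy",T)
im=read_camera("wrist"); cv2.imwrite("pics/w3.png",im[:,:,::-1])
print(s["ee_pos"],s["tool_rot"])
```

```text
l from w2 [662.6 -84.3]
[661.60962247 -87.5686425  170.3673605 ] [-1.79979412e+02 -1.24431804e-04  9.01052474e+01]
```

View pics/w3.png

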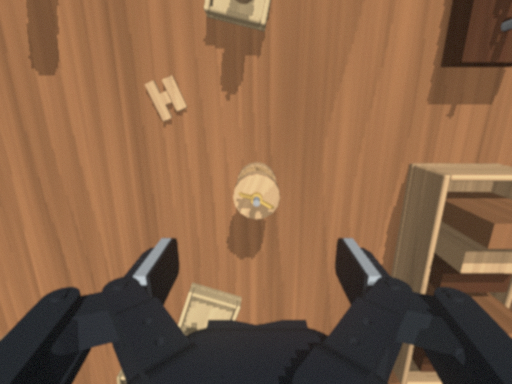

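clamp_l's top disc is at (256,194), and the divider box's near edge starts at x≈410 px. I'll check the offset and the box clearance.

Run:
```python
from h import *
T=np.load("T3.npy"); print(wrist(T,256,194,64), [wrist(T,405,300,z) for z in (0,60)], top(290,75,0),top(290,66,60))
```

```text
[660.6 -86.4] [array([ 859.3, -254.2]), array([ 820.1, -206.3])] [833.4 -80.2] [827.6 -75.4]
```

>>> {"op": "arm_command", "data": {"series": [[0,0,20,0,0,0,75],[0,0,50,0,0,0,75],[0,0,85,0,0,0,75],[0,0,108,0,0,0,75],[0,0,118,0,0,0,75],[0,0,122,0,0,0,75],[0,0,122,0,0,0,55],[0,0,122,0,0,0,36],[0,0,122,0,0,0,36],[0,0,122,0,0,0,36],[0,0,122,0,0,0,36]], "grip_force": 40}}

```text
time: 11.5
ee_pos: [662.4, -88.3, 49.8]
tool_rot: [179.9, 0.0, 90.1]
wrist_force: [-1.5, 0.7, 5.8]
finger_gap: 42.7
gripper_force: 40.5
```

>>> {"op": "arm_command", "data": {"series": [[0,0,-15,0,0,0,36],[0,0,-40,0,0,0,36],[0,0,-62,0,0,0,36],[-15,-7,-70,0,0,0,36],[-45,-22,-70,0,0,0,36],[-85,-42,-70,0,0,0,36],[-130,-65,-70,0,0,0,36],[-175,-87,-70,0,0,0,36],[-220,-109,-70,0,0,0,36],[-262,-130,-70,0,0,0,36],[-295,-147,-70,0,0,0,36],[-315,-157,-70,0,0,0,36]]}}

```text
time: 13.0
ee_pos: [503.0, -405.4, 118.2]
tool_rot: [-179.9, 0.0, 89.9]
wrist_force: [-0.2, 0.7, -0.2]
finger_gap: 42.7
gripper_force: 40.8
```

>>> {"op": "arm_command", "data": {"series": [[0,0,0,0,0,0,36],[0,0,0,0,0,0,36]]}}

```text
time: 13.25
ee_pos: [505.2, -402.7, 118.4]
tool_rot: [-180.0, -0.0, 90.1]
wrist_force: [-0.6, 0.4, -0.5]
finger_gap: 43.0
gripper_force: 40.8
```

Run:
```python
from h import *
import cv2
s=monitor.read_state(); T=wristT(s); np.save("T4.npy",T)
im=read_camera("wrist"); cv2.imwrite("pics/w4.png",im[:,:,::-1])
print(s["ee_pos"],s["tool_rot"],s["finger_gap"])
```

```text
[ 505.1681768  -402.69384621  118.37396006] [-1.79980117e+02 -2.49005030e-02  9.01107630e+01] 42.98960913753203
```

View pics/w4.png

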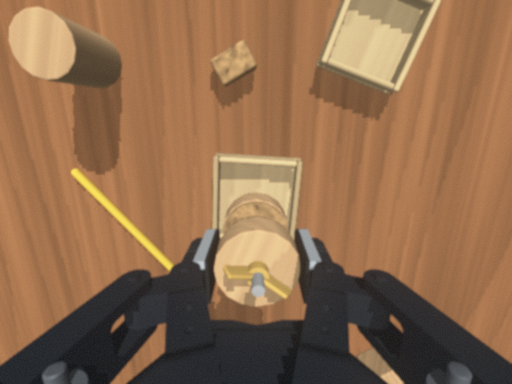

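The clamp is held over tray_l, whose far rim corners are at (216,154) and (301,158). I'll check the alignment.

Run:
```python
from h import *
T=np.load("T4.npy"); print(wrist(T,216,154,20),wrist(T,301,158,20)); print(top(280+487/4,110+68,20), top(280+614/4,110+279/4,20))
```

```text
[ 469.8 -363.1] [ 543.1 -366.5]
[ 544.6 -366.3] [ 541.5 -447.9]
```

>>> {"op": "arm_command", "data": {"series": [[0,0.5,12,0,0,0,36],[-0.5,0.5,30,0,0,0,36],[-0.5,0.5,47,0,0,0,36],[-0.5,0.5,57,0,0,0,36],[-0.5,0.5,61,0,0,0,36],[-0.5,0.5,63,0,0,0,36],[-0.5,0.5,64,0,0,0,36],[-0.5,0.5,64,0,0,0,36],[-0.5,0.5,64,0,0,0,48],[-0.5,0.5,64,0,0,0,60],[-0.5,0.5,64,0,0,0,75],[-0.5,0.5,64,0,0,0,75]]}}

```text
time: 14.8
ee_pos: [505.6, -404.0, 54.7]
tool_rot: [-180.0, 0.0, 90.1]
wrist_force: [0.6, 0.0, -0.3]
finger_gap: 74.8
gripper_force: 0.0
```

>>> {"op": "arm_command", "data": {"series": [[0,0,-20,0,0,0,75],[0,0,-60,0,0,0,75],[20,0,-100,0,0,0,85],[55,1,-120,0,0,0,85],[105,2,-120,0,0,0,85],[160,2,-120,0,0,0,85],[215,3,-120,0,0,0,85],[270,4,-120,0,0,0,85],[325,5,-120,0,0,0,85],[375,6,-120,0,0,0,85],[410,6,-120,0,0,0,85],[430,6,-120,0,0,0,85]]}}

```text
time: 16.3
ee_pos: [510.8, 28.0, 174.6]
tool_rot: [180.0, 0.0, 90.2]
wrist_force: [-0.4, -0.7, 0.3]
finger_gap: 85.0
gripper_force: 0.0
```

>>> {"op": "arm_command", "data": {"series": [[20,0,0,0,0,0,85],[65,1,0,0,0,0,85],[120,2,0,0,0,0,85],[175,3,0,0,0,0,85],[230,3,0,0,0,0,85],[285,4,0,0,0,0,85],[335,5,0,0,0,0,85],[375,6,0,0,0,0,85],[395,6,0,0,0,0,85],[402,6,0,0,0,0,85],[402,6,0,0,0,0,85],[402,6,0,0,0,0,85]]}}

```text
time: 17.8
ee_pos: [516.6, 426.7, 174.4]
tool_rot: [-180.0, 0.1, 90.0]
wrist_force: [0.1, 0.8, -1.0]
finger_gap: 85.1
gripper_force: 0.0
```

Run:
```python
from h import *
import cv2
s=monitor.read_state(); T=wristT(s); np.save("T5.npy",T)
im=read_camera("wrist"); cv2.imwrite("pics/w5.png",im[:,:,::-1])
print(s["ee_pos"],s["tool_rot"],s["joint_positions"])
m=camera_model("wrist")
q=np.linalg.inv(T)@np.array([517.6,428.1,60,1]); print(m["fx"]*q[0]/q[2]+m["cx"],m["fy"]*q[1]/q[2]+m["cy"])
```

```text
[516.63206546 426.72296454 174.39304923] [-1.79982499e+02  5.41894419e-02  9.00014993e+01] [ 3.95703297e+01  2.73388632e+01  2.06115205e+00  6.47702990e+01
 -3.06239264e-02  1.29568852e+02]
258.0794195096125 191.18190833624993
```

View pics/w5.png

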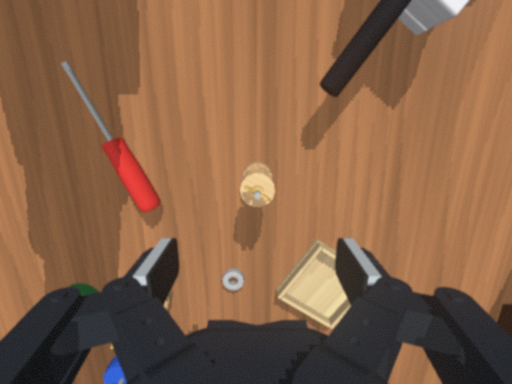

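clamp_m's disc is at (257,190), which matches the prediction. Gripping it.

>>> {"op": "arm_command", "data": {"series": [[1,1,20,0,0,0,65],[1,1,55,0,0,0,65],[1,1,90,0,0,0,65],[1,1,114,0,0,0,65],[1,1,125,0,0,0,65],[1,1,130,0,0,0,65],[1,1,130,0,0,0,45],[1,1,130,0,0,0,26],[1,1,130,0,0,0,26],[1,1,130,0,0,0,26],[1,1,130,0,0,0,26]], "grip_force": 40}}

```text
time: 19.23
ee_pos: [518.0, 429.6, 45.5]
tool_rot: [179.9, -0.0, 90.1]
wrist_force: [-0.4, -0.3, 6.0]
finger_gap: 32.7
gripper_force: 39.8
```

>>> {"op": "arm_command", "data": {"series": [[0,0,-15,0,0,0,26],[0,0,-45,0,0,0,26],[0,0,-75,0,0,0,26],[-12,1,-95,0,0,0,26],[-40,4,-100,0,0,0,26],[-80,9,-100,0,0,0,26],[-125,14,-100,0,0,0,26],[-170,20,-100,0,0,0,26],[-220,25,-100,0,0,0,26],[-270,31,-100,0,0,0,26],[-320,37,-100,0,0,0,26],[-370,43,-100,0,0,0,26]]}}

```text
time: 20.72
ee_pos: [559.1, 55.6, 143.4]
tool_rot: [-179.9, 0.1, 90.0]
wrist_force: [0.6, -0.3, -0.4]
finger_gap: 32.3
gripper_force: 39.9
```

>>> {"op": "arm_command", "data": {"series": [[-50,6,0,0,0,0,26],[-100,12,0,0,0,0,26],[-150,17,0,0,0,0,26],[-195,22,0,0,0,0,26],[-235,27,0,0,0,0,26],[-270,31,0,0,0,0,26],[-298,34,0,0,0,0,26],[-316,36,0,0,0,0,26],[-326,37.5,0,0,0,0,26],[-328,37.7,0,0,0,0,26],[-328,37.7,0,0,0,0,26],[-328,37.7,0,0,0,0,26]]}}

```text
time: 22.22
ee_pos: [599.1, -267.9, 144.6]
tool_rot: [-180.0, 0.0, 90.1]
wrist_force: [0.3, -0.2, -1.8]
finger_gap: 32.9
gripper_force: 39.9
```

Run:
```python
from h import *
import cv2
s=monitor.read_state(); T=wristT(s); np.save("T6.npy",T)
im=read_camera("wrist"); cv2.imwrite("pics/w6.png",im[:,:,::-1])
print(s["ee_pos"],s["tool_rot"],s["finger_gap"])
T1=np.load("T1.npy"); c=[wrist(T1,*p,20) for p in [(394,15),(451,42),(421,104),(361,82)]]; print(c,np.mean(c,0))
```

```text
[ 599.14833481 -267.87203756  144.5737251 ] [-1.79983679e+02  9.69411333e-03  9.01457888e+01] 32.94317640140388
[array([ 638.6, -250.1]), array([ 614.1, -312.8]), array([ 552.9, -292.4]), array([ 575.6, -223.7])] [ 595.3  -269.75]
```

View pics/w6.png

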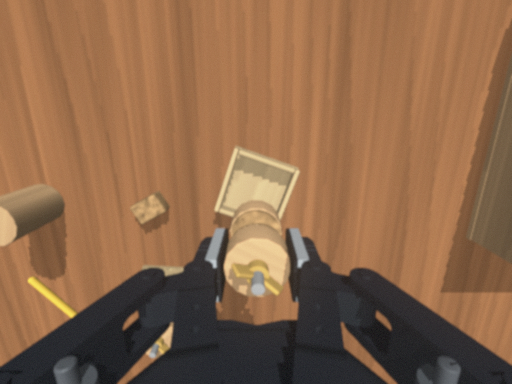

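The clamp is held over tray_m, whose corners show at (236,148) and (299,171). That agrees with a tray centre near (597,-269). I'm lowering it.

>>> {"op": "arm_command", "data": {"series": [[0,-1,15,0,0,0,26],[-1,-1.5,38,0,0,0,26],[-1,-1.5,62,0,0,0,26],[-1,-1.5,80,0,0,0,26],[-1,-1.5,89,0,0,0,26],[-1,-1.5,93,0,0,0,26],[-1,-1.5,94,0,0,0,26],[-1,-1.5,94,0,0,0,26],[-1,-1.5,94,0,0,0,38],[-1,-1.5,94,0,0,0,50],[-1,-1.5,94,0,0,0,65],[-1,-1.5,94,0,0,0,65]]}}

```text
time: 23.78
ee_pos: [597.6, -269.9, 50.7]
tool_rot: [-180.0, 0.0, 90.1]
wrist_force: [-0.1, -0.3, 0.7]
finger_gap: 65.1
gripper_force: 0.0
```

>>> {"op": "arm_command", "data": {"series": [[0,0,-20,0,0,0,65],[0,0,-60,0,0,0,65],[12,-5,-100,0,0,0,80],[40,-16,-125,0,0,0,80],[80,-32,-125,0,0,0,80],[125,-51,-125,0,0,0,80],[170,-69,-125,0,0,0,80],[215,-87,-125,0,0,0,80],[260,-105,-125,0,0,0,80],[305,-124,-125,0,0,0,80],[350,-142,-125,0,0,0,80],[395,-160,-125,0,0,0,80]]}}

```text
time: 25.28
ee_pos: [436.4, 126.4, 175.7]
tool_rot: [180.0, 0.0, 90.1]
wrist_force: [-0.2, 0.6, -0.5]
finger_gap: 79.9
gripper_force: 0.0
```

>>> {"op": "arm_command", "data": {"series": [[40,-16,0,0,0,0,80],[80,-32,0,0,0,0,80],[112,-45,0,0,0,0,80],[134,-54,0,0,0,0,80],[144,-58,0,0,0,0,80],[145,-59,0,0,0,0,80],[145,-59,0,0,0,0,80],[145,-59,0,0,0,0,80]]}}

```text
time: 26.28
ee_pos: [378.1, 269.2, 175.4]
tool_rot: [-180.0, 0.0, 90.0]
wrist_force: [1.0, -0.2, -0.6]
finger_gap: 80.1
gripper_force: 0.0
```

Run:
```python
from h import *
import cv2
s=monitor.read_state(); T=wristT(s); np.save("T7.npy",T)
im=read_camera("wrist"); cv2.imwrite("pics/w7.png",im[:,:,::-1])
print(s["ee_pos"],s["tool_rot"],s["joint_positions"])
m=camera_model("wrist")
q=np.linalg.inv(T)@np.array([378.3,270.8,68,1]); print(m["fx"]*q[0]/q[2]+m["cx"],m["fy"]*q[1]/q[2]+m["cy"])
```

```text
[378.14651326 269.21775687 175.36469434] [-1.79995896e+02  3.56591462e-02  9.00130847e+01] [ 3.54669751e+01  5.77255305e+00 -2.69221288e+01  5.73293454e+01
 -2.66665924e-02  1.25453897e+02]
257.20639772887444 193.1572187586588
```

View pics/w7.png

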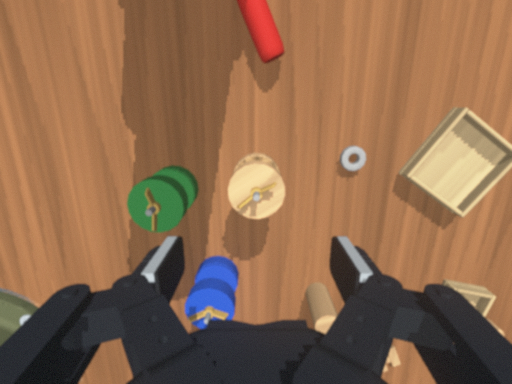

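clamp_xl's disc is at (257,191), as predicted. Green at (155,203) leaves enough room if I keep a 70 mm opening.

>>> {"op": "arm_command", "data": {"series": [[1,0,20,0,0,0,70],[2,0,50,0,0,0,70],[2,0,82,0,0,0,70],[2,0,107,0,0,0,70],[2,0,118,0,0,0,70],[2,0,123,0,0,0,70],[2,0,123,0,0,0,60],[2,0,123,0,0,0,46],[2,0,123,0,0,0,46],[2,0,123,0,0,0,46],[2,0,123,0,0,0,46]], "grip_force": 40}}

```text
time: 27.7
ee_pos: [378.3, 272.3, 53.3]
tool_rot: [179.9, -0.0, 90.1]
wrist_force: [-1.5, 0.2, 6.3]
finger_gap: 52.5
gripper_force: 42.2
```

Run:
```python
from h import *
T=np.load("T7.npy"); c=[wrist(T,*p,20) for p in [(463,108),(516,155),(462,215),(402,173)]]; print(c,np.mean(c,0))
```

```text
[array([588.5, 346.8]), array([655.8, 298.6]), array([613. , 229.7]), array([536.7, 279. ])] [598.5   288.525]
```

>>> {"op": "arm_command", "data": {"series": [[0,0,-15,0,0,0,46],[0,0,-40,0,0,0,46],[0,0,-62,0,0,0,46],[1,12,-70,0,0,0,46],[3,38,-70,0,0,0,46],[5,75,-70,0,0,0,46],[8,113,-70,0,0,0,46],[10,150,-70,0,0,0,46],[13,184,-70,0,0,0,46],[14.5,210,-70,0,0,0,46],[15.5,223,-70,0,0,0,46],[15.5,223,-70,0,0,0,46]]}}

```text
time: 29.2
ee_pos: [601.2, 287.4, 121.6]
tool_rot: [-179.9, 0.0, 90.0]
wrist_force: [0.2, -0.3, -2.5]
finger_gap: 53.0
gripper_force: 42.9
```

>>> {"op": "arm_command", "data": {"series": [[0,0,0,0,0,0,46],[0,0,0,0,0,0,46]]}}

```text
time: 29.45
ee_pos: [599.9, 287.7, 122.4]
tool_rot: [-180.0, 0.0, 90.1]
wrist_force: [-0.1, 0.2, -1.9]
finger_gap: 52.7
gripper_force: 42.9
```

>>> {"op": "arm_command", "data": {"series": [[0,0,12,0,0,0,46],[-1,1,30,0,0,0,46],[-1,1,47,0,0,0,46],[-1,1,57,0,0,0,46],[-1,1,62,0,0,0,46],[-1,1,63.5,0,0,0,46],[-1,1,64,0,0,0,46],[-1,1,64,0,0,0,46],[-1,1,64,0,0,0,56],[-1,1,64,0,0,0,66],[-1,1,64,0,0,0,80],[-1,1,64,0,0,0,80]]}}

```text
time: 30.95
ee_pos: [601.9, 286.7, 58.4]
tool_rot: [180.0, 0.0, 90.1]
wrist_force: [1.1, 1.0, 0.2]
finger_gap: 79.8
gripper_force: 0.0
```

>>> {"op": "arm_command", "data": {"series": [[0,0,-15,0,0,0,80],[0,0,-45,0,0,0,80],[0,0,-80,0,0,0,80],[0,0,-110,0,0,0,80],[0,-10,-130,0,0,0,80],[0,-40,-140,0,0,0,80],[0,-80,-140,0,0,0,80],[0,-110,-140,0,0,0,80],[0,-120,-140,0,0,0,80],[0,-120,-140,0,0,0,80]]}}

```text
time: 32.2
ee_pos: [481.6, 286.7, 198.8]
tool_rot: [180.0, 0.0, 90.1]
wrist_force: [-0.0, -0.1, 0.2]
finger_gap: 79.8
gripper_force: 0.0
```

Run:
```python
from h import *
import cv2
t=read_camera("top")[:,:,::-1]; s=read_camera("side")[:,:,::-1]
a=cv2.resize(t[110:260,120:440],(800,375),interpolation=cv2.INTER_CUBIC)
cv2.imwrite("pics/end.png",a); cv2.imwrite("pics/end2.png",cv2.resize(s[110:290,80:350],(800,533),interpolation=cv2.INTER_CUBIC))
```

```text
(no output)
```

View pics/end.png

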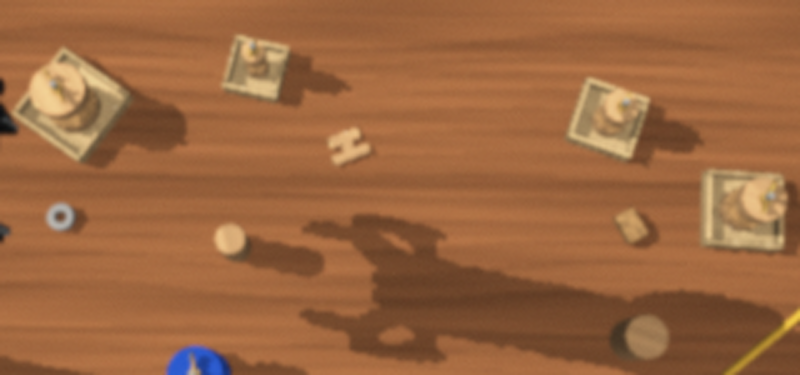

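View pics/end2.png

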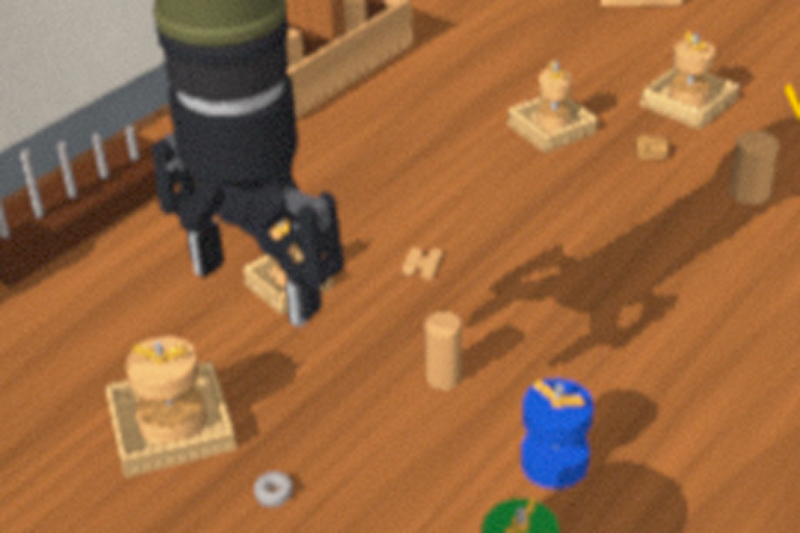

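All four clamps stand upright in their own trays: xl (58,90), s (255,55), m (620,105) and l (755,200). The blanks at (230,240) and (645,337) are undisturbed, and the gripper is clear.

```bash
python3 -c "
from workcell import order; print(order.hand_in())"
```

```text
the job is handed in; nothing more can be done
None
```

All four spool clamps stand upright in the trays of their own size, the two blanks stand where they were, and the job is handed in at about 32 s of the 118 s allowed (the hand-in returned no verdict).

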